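# Close a terminal box: slide the cover over its studs and bolt it

### The arm

A 6-joint arm with a two-finger parallel gripper is mounted at the origin on the work surface; the furniture and walls round the work are solid. World frame = base frame: x ahead of the robot, y to its left, z up, the work surface at z = 0. Lengths are in m, angles in rad, forces in N, time in s.
With the tool pointing down it reaches from about 0.2 to 0.875 m from the base axis. Payload 3.4 kg.
Tool frame: the origin (TCP) lies midway between the tips of the shut fingers; the grasp point (between the pads) lies 19 mm behind it (manip.grasp_offset is the distance from the TCP to the grasp point, in m); x points along the fingers, z is the direction in which the jaws open and shut, and the axes are right-handed (so a half turn about x gives the same grasp; the last joint's range is limited). The gripper opens to 94 mm and grips with 3 to 60 N. Pads are 16 mm wide; open, the fingers measure 119 mm over their backs; the gripper's body (75 mm by 177 mm) begins 78 mm behind the grasp point.
Start: joints at [1.001, 0.276, 1.505, -0, 1.361, -0.121], TCP at [0.25, 0.518, 0.18] pointing down, gripper open.
Joint ranges: [-2.89, 2.89], [-0.75, 2.08], [0.22, 2.7], [-1.18, 4.32], [0.11, 2.71], [-2.7, 2.7]. Speed limits (rad/s): [2.57, 2.57, 3.14, 3.14, 3.14, 3.14].

### API

Orientations are given as a unit quaternion [w, x, y, z].
In Python, from rig import sensors, vision, manip, recognise, outline_of gives the robot as it stands.
- The arm moves only by the shell command python3 -m inch 'ROWS' [OPENING] [FORCE]. ROWS is a JSON object of lists of equal length, an entry for each row: "linear": the shift along the tool's x, y, z in cm, a list of three; "delta_rot": the turn, a rotation vector about the tool's x, y, z in degrees, a list of three. In form: {"linear": [[tx, ty, tz], ...], "delta_rot": [[rx, ry, rz], ...]}. A call has 1 to 5 rows; each row shifts and turns the pose as measured when the row begins, along the tool's axes as they then stand; what a row does not reach is not made up. A row lasts 1/12 s, in which the tool goes at most 41.7 mm and 7.16 degrees, less where a joint would pass 70% of its speed; a pose out of reach is approached as far as the arm can. A call is refused whole if a number of a shift passes 4.17 or a number of a turn 7.16, either way. A call with a gripper value outside its range is refused whole. OPENING is the closure, from 0 (fully open) to 1 (shut), set as the call begins (- or left out, the last holds). The fingers move at their own pace and stop on an object; FORCE is the grip in N (left out, the last holds). Time passes only in rows, so rows that do not move let the fingers close. It gives the time, the measured TCP pose, the force and the opening at its end, in the units of the state.
- sensors.get_state(): the state, without advancing time (a new reading comes with each control period).
- vision.capture(name): name is "side" or "top"; returns a dict with "image" (384x512x3 uint8, red, green, blue), "camera_matrix" (3x3 intrinsics, pixels), "rvec" (rotation vector, rad) and "tvec" (3), from world to camera coordinates, as OpenCV has them. Camera axes: x right, y down, z forward; pixel columns grow to the right and rows downward; lengths in m; the calibration is good to about 2 mm. A picture is of the moment at which its call begins. There is no depth.
- manip.close_job(): hands the job in, once; it reports no verdict.
Trained networks look in a picture, given as the dict that the camera call returned (one of the last four; its "shot" number tells which), for a name from the list of things; names that differ only in an ending like _2 or _b are one class to them, and where a whole thing is asked for, a point or a joint stands for the part that bears it (a point fixed in the world has none). Each returns a list of dicts, best first, with "score" (0 to 1); they miss things now and then, are a little off and sometimes report something else, mostly with a low value. They report only what shows in the picture. A call takes as long as a camera call.
- recognise(picture, thing): "centre" ([column, row] in pixels, amid what is visible of it).
- outline_of(picture, thing): "region" (384x512 bool, what is visible of it) and "centre" ([column, row] in pixels, amid what is visible of it).
The state is a dict: "time_s": time; "joint_positions": joint angles; "qvel": joint speeds; "effort": joint torques, N m; "tool_pos": TCP position; "orientation": TCP orientation; "ft_force": force on the tool from outside, world axes, zero at the start; "ft_torque": the same for the moment, N m; "width": opening from 0.0 (shut) to 1.0 (fully open).
Only numpy, scipy, OpenCV 4.12 (cv2) and the standard library are available. Lean on these libraries where they do the work, as an engineer would, in place of code of your own. Each camera call takes 0.05 s, during which the arm holds its last target.

### The job

Put the cover on the open terminal box. First draw the red-knobbed slide bolt on the side of the box fully back; then bring the metal cover over the box by its black grip, slide it across the tops of the two studs, its far edge going in under the fixed lip, until its holes drop over the studs and it lies flat on the rim. Finally push the bolt fully home over the cover, let go, and leave the things along the near edge of the stand where they are.

Things in the scene. Friction and masses are not known exactly. Their poses are not given: they have to be found in the camera images.
- box_seat (a point): Grey open-topped box, 150 x 140 mm (its x, y), rim 55 mm high, fixed on a plywood stand with its flat top at z = 150 mm. This is where cover_mid lies when the cover is seated: middle of the box, 2.5 mm above the rim. x points to the lip at the far end, y left, z up. On the -y side a bracket (x -45 to 5, y -70 to -126 mm from here) carries the bolt; its guides reach 19 mm up.
- stud_left (a point): Tip of the left steel stud, at x = +15, y = +52 mm from box_seat, 11.5 mm above it. The studs are fixed, upright, 10 mm in diameter with chamfered tips, and stand 14 mm above the rim.
- stud_right (a point): Tip of the right steel stud, like the left one, at x = +15, y = -52 mm from box_seat.
- lip (a point): Middle of the near edge of the fixed lip, on its underside: x = +48 mm, 23.5 mm above box_seat. The lip is 130 mm wide, 5 mm thick, 28 mm deep; the wall behind begins at x = +70 and stops a cover slid 5 mm too far. The cover cannot be lowered straight down: set it on the stud tips about 30 mm short (towards -x), then slide it to +x; on the tips its upper face is 4.5 mm below the lip.
- cover_mid (a point): Loose flat light-metal plate, 130 x 130 x 5 mm, about 0.3 kg, lying flat on the stand, grip up. The point is its centre, half-way through the thickness; z up. Two round 13 mm through holes at x = +15, y = +52 and -52 mm from here. It fits only with its x axis along that of box_seat; then it bears on the rim all round.
- cover_grip (a point): Point in the cover's black upright grip block, at x = -20, y = 0 and 25 mm above cover_mid, 13.5 mm below the grip's top. The block is 14 mm thick along the cover's x and 56 mm long along its y: take it across the 14 mm, at this point.
- bolt_knob (a point): Point on the axis of the bolt's upright round red knob, 16 mm in diameter, 13 mm below its top and 14 mm above its narrower neck. With the bolt home it is at x = -20, y = -96, z = +42.5 mm from box_seat; it moves with the bolt along that point's y. The bar and its guides reach up to 23 mm below this point.
- bolt (a joint): Slide bolt, m: 0 = fully home (its tip reaches 20 mm in over the edge of a seated cover), 0.030 = fully drawn back. It moves along the y axis of box_seat, drawing back towards -y; stays where it is left; about 2 N of friction; hard stops at both ends. The bar is 18 mm wide and 10 mm thick, its underside 3 mm above a seated cover's upper face; less than about 0.022 m back it is in the way of the cover.
- sliding_bevel: Bystander: reddish wooden sliding bevel, 24 x 125 x 20 mm, lying on the near edge of the stand. Origin at the centre of its underside.
- pencil: Bystander: red carpenter's pencil, 14 x 177 x 8 mm, lying on the near edge of the stand. Origin at the centre of its underside.
- wood_block: Bystander: small sawn wood block, 24 x 53 x 24 mm, on the near edge of the stand. Origin at the centre of its underside.

How it is judged:
On the way, in this order (a step that is already met when the one before it is completed fails the run):
1. the bolt is drawn back at least 24 mm, the cover not yet seated (value of joint bolt above 0.024 m and not (distance between cover_mid and box_seat below 0.004 m and angle between the z axis of cover_mid and the z axis of box_seat, either way round below 0.04 rad)), for 0.2 s.
2. with the bolt still back, the cover drops over the studs and lies flat on the rim (distance between cover_mid and box_seat below 0.004 m and angle between the z axis of cover_mid and the z axis of box_seat, either way round below 0.04 rad and value of joint bolt above 0.02 m), for 0.2 s.
At the end, for the whole second after the job is handed in: The cover lies flat on the rim with its holes over both studs (centre within 4 mm of the seat, level within 0.04 rad), and the bolt is home over it (within 5 mm of its stop) (distance between cover_mid and box_seat below 0.004 m and angle between the z axis of cover_mid and the z axis of box_seat, either way round below 0.04 rad and value of joint bolt below 0.005 m); the robot touches nothing.
It fails at once if a bystander on the stand is moved more than 25 mm (distance of any of sliding_bevel, pencil, wood_block from where it was at the start of the episode above 0.025 m).
It also fails if it takes over 58 s, if anything falls off the work surface, if the arm or the gripper's body presses on something with over 40 N, if the wrist force passes 120 N, or if a joint passes its speed limit or range.

## Working session

There is one attempt and no reset: what is moved stays moved. The work goes in short steps, Python scripts to look and compute and a shell command to move; the robot and the scene stay as the last step left them, time stands still between calls to the robot, and variables do not carry over. Pictures are saved under pics/ and viewed, and the job is handed in when it is done.

```bash
ls; mkdir -p pics; python3 - <<'E'
from rig import sensors, vision, manip, recognise, outline_of
import cv2
print(sensors.get_state(), manip.grasp_offset)
for n in("side","top"):
    c=vision.capture(n); cv2.imwrite(f"pics/{n}0.png",c["image"][:,:,::-1])
    print(n,c["camera_matrix"].tolist(),c["rvec"],c["tvec"])
    for t in ["box_seat","stud_left","stud_right","lip","cover_mid","cover_grip","bolt_knob","bolt","pencil","wood_block","sliding_bevel"]:
        try:
            r=recognise(c,t); print(t,[(x["centre"],round(x["score"],2)) for x in r[:3]])
        except Exception as e: print(t,e)
E
```

```text
pics
{'time_s': 0.0, 'joint_positions': array([ 1.00099568e+00,  2.76553309e-01,  1.50609440e+00,  3.42792464e-05,
        1.36066593e+00, -1.21030368e-01]), 'qvel': array([-7.58981907e-04,  1.93827853e-03, -8.49396398e-04, -1.61833361e-03,
        6.91536784e-04,  7.87072277e-05]), 'effort': array([ 2.03862466e-03, -4.04585910e+01, -2.37233359e+01,  7.02335243e-02,
        3.42909771e-02, -1.12623597e-04]), 'tool_pos': array([0.24915707, 0.51756231, 0.17874397]), 'orientation': array([ 0.5981646 , -0.37645822,  0.59927572,  0.37596135]), 'ft_force': array([-0.12915391, -0.66509009,  0.1944297 ]), 'ft_torque': array([ 0.0613163 ,  0.06928891, -0.01562752]), 'width': 1.0000272263872176} 0.0188
side [[384.50242528231706, 0.0, 252.42981054797295], [0.0, 384.50242528231706, 182.7017251199492], [0.0, 0.0, 1.0]] [ 2.25373278 -0.23637779  0.11703055] [-0.46995645  0.28127296  0.92597748]
box_seat [([255.9, 168.7], 0.88)]
stud_left [([252.2, 169.7], 0.94)]
stud_right [([252.4, 167.9], 0.92)]
lip [([250.2, 169.8], 0.89)]
cover_mid [([282.2, 253.1], 0.79)]
cover_grip [([279.8, 259.9], 0.67)]
bolt_knob [([253.3, 170.0], 0.54)]
bolt [([249.3, 168.3], 0.64)]
pencil [([207.1, 226.3], 0.76)]
wood_block [([210.8, 282.7], 0.73)]
sliding_bevel [([201.0, 180.6], 0.77)]
top [[361.1387336698446, 0.0, 252.42165212360763], [0.0, 361.1387336698446, 190.8212515932221], [0.0, 0.0, 1.0]] [ 2.1998462  -2.16588112  0.1396066 ] [0.01419395 0.49460498 1.0729202 ]
box_seat [([192.1, 176.3], 0.98), ([246.3, 234.3], 0.46)]
stud_left [([193.2, 176.5], 0.69)]
stud_right [([192.5, 175.2], 0.57)]
lip [([191.2, 174.9], 0.9)]
cover_mid [([295.6, 174.1], 0.71)]
cover_grip [([294.5, 178.5], 0.59)]
bolt_knob [([221.1, 177.8], 0.77)]
bolt [([219.8, 179.6], 0.74)]
pencil [([247.6, 233.4], 0.89)]
wood_block [([317.4, 232.4], 0.48)]
sliding_bevel [([191.6, 227.3], 0.86), ([250.7, 232.6], 0.75)]
```

```bash
python3 - <<'E'
import cv2
a=cv2.imread("pics/side0.png"); cv2.imwrite("pics/side0z.png",cv2.resize(a[120:320,150:350],None,fx=3,fy=3,interpolation=cv2.INTER_CUBIC))
a=cv2.imread("pics/top0.png"); cv2.imwrite("pics/top0z.png",cv2.resize(a[110:260,140:340],None,fx=4,fy=4,interpolation=cv2.INTER_CUBIC))
E
```

```text
(no output)
```

View pics/side0z.png

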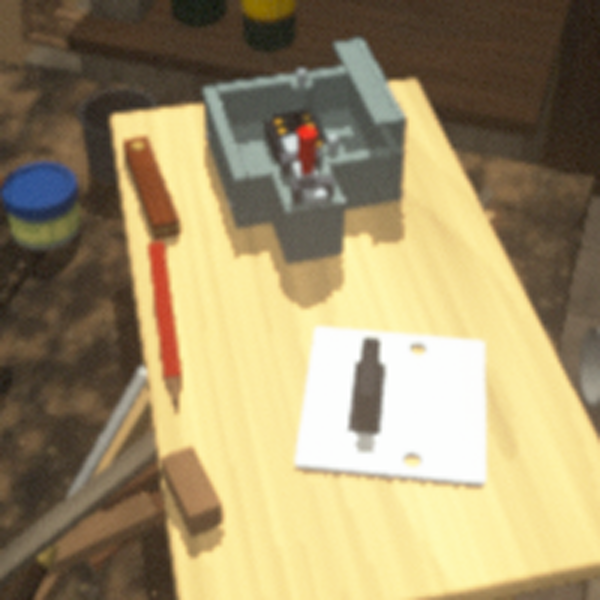

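View pics/top0z.png

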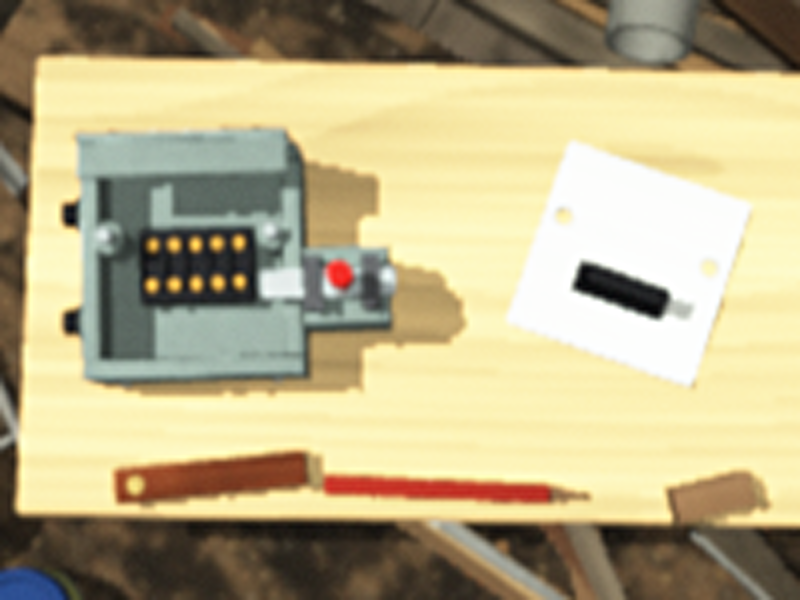

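View pics/top0.png

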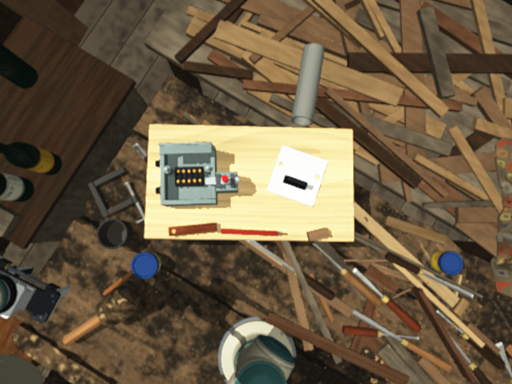

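```bash
python3 - <<'E'
import cv2
a=cv2.imread("pics/side0.png"); cv2.imwrite("pics/side0b.png",cv2.resize(a[130:205,210:290],None,fx=8,fy=8,interpolation=cv2.INTER_CUBIC))
cv2.imwrite("pics/side0c.png",cv2.resize(a[225:285,245:320],None,fx=8,fy=8,interpolation=cv2.INTER_CUBIC))
a=cv2.imread("pics/top0.png"); cv2.imwrite("pics/top0b.png",cv2.resize(a[138:212,155:245],None,fx=8,fy=8,interpolation=cv2.INTER_CUBIC))
cv2.imwrite("pics/top0c.png",cv2.resize(a[140:212,262:334],None,fx=8,fy=8,interpolation=cv2.INTER_CUBIC))
E
```

```text
(no output)
```

View pics/side0b.png

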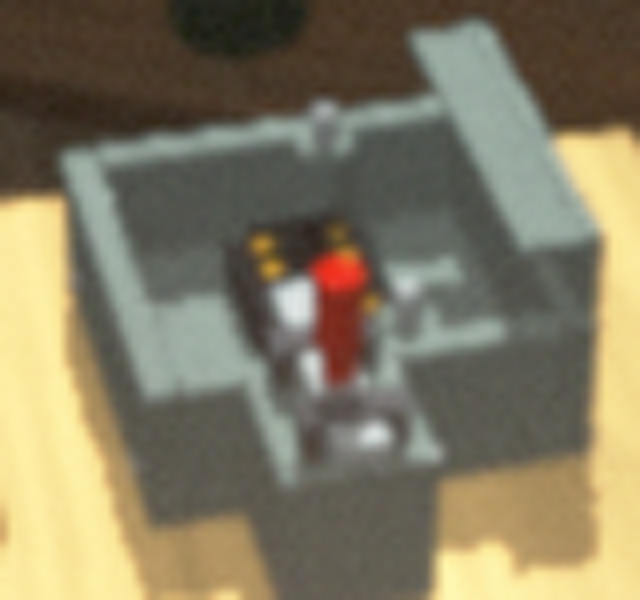

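View pics/top0b.png

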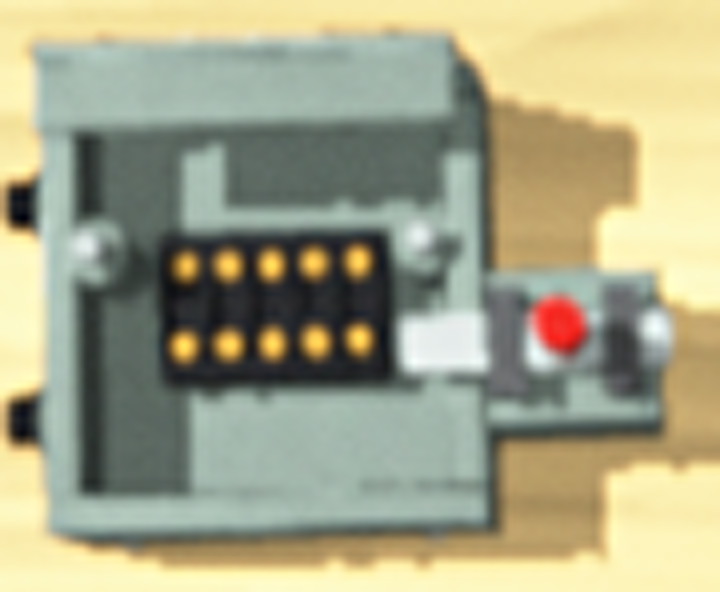

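View pics/top0c.png

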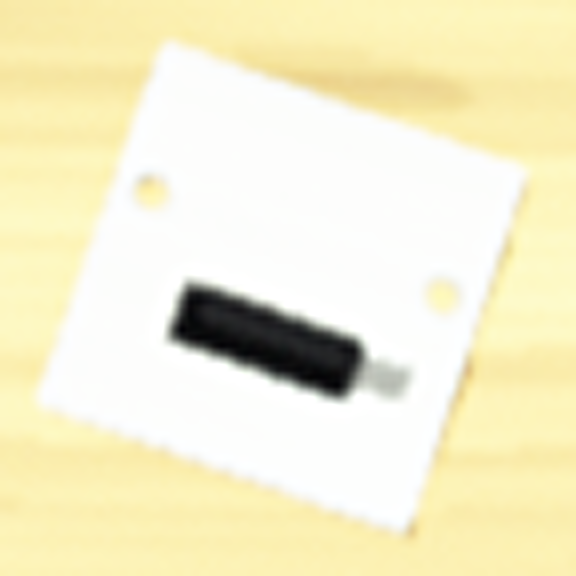

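View pics/side0c.png

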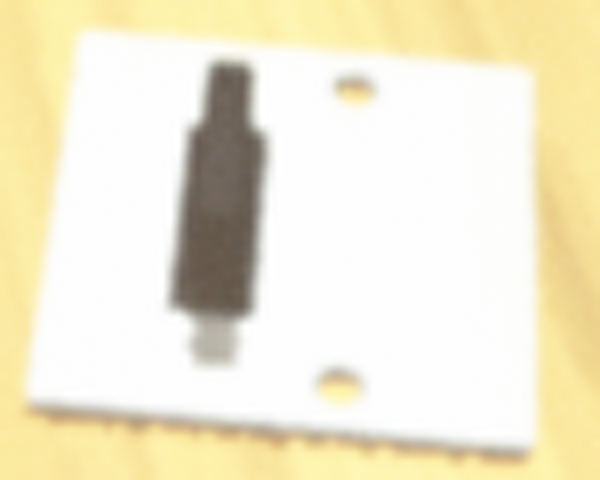

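```bash
cat > fit.py <<'E'
import numpy as np, cv2
from scipy.optimize import least_squares
def fit(obs,z,x0):
    # obs: list of (cam, pt_mm, px); params x,y,yaw, + per-camera small pixel shift (regularised)
    P=np.array([o[1] for o in obs])/1000.
    def wp(p):
        c,s=np.cos(p[2]),np.sin(p[2])
        return P@np.array([[c,s,0],[-s,c,0],[0,0,1]])+[p[0],p[1],z]
    def res(p):
        W=wp(p); r=[]
        for o,w in zip(obs,W):
            C=o[0]; q,_=cv2.projectPoints(w[None],C["rvec"],C["tvec"],C["camera_matrix"],None)
            r.append(q.ravel()-o[2])
        return np.array(r)
    s=least_squares(lambda p:res(p).ravel(),x0,loss='soft_l1')
    return s.x,res(s.x)
def cams():
    from rig import vision
    return {n:vision.capture(n) for n in("side","top")}
def px(off,scale,p): return (np.array(p)+.5)/scale-.5+np.array(off)
E
python3 - <<'E'
from fit import *
c=cams()
T,S=c["top"],c["side"]
b=[]
for p,q in [((-75,70,-2.5),(50,530)),((-75,-70,-2.5),(493,522)),((15,52,11.5),(97,246)),((15,-52,11.5),(420,240)),((-20,-96,55.5),(558,322)),((48,65,28.5),(40,130)),((48,-65,28.5),(450,118)),((76,65,28.5),(35,45)),((76,-65,28.5),(450,38))]: b.append((T,p,px((155,138),8,q)))
for p,q in [((-75,70,-2.5),(65,155)),((-75,-70,-2.5),(148,393)),((15,52,11.5),(323,105)),((15,-52,11.5),(408,283)),((-20,-96,55.5),(342,268)),((48,65,28.5),(415,38)),((48,-65,28.5),(525,245)),((76,-65,28.5),(603,235)),((76,65,28.5),(490,25))]: b.append((S,p,px((210,130),8,q)))
k=[]
for p,q in [((65,65,2.5),(170,42)),((65,-65,2.5),(525,175)),((-65,-65,2.5),(410,532)),((-65,65,2.5),(40,403)),((15,52,2.5),(152,190)),((15,-52,2.5),(442,295))]: k.append((T,p,px((262,140),8,q)))
for p,q in [((-65,65,2.5),(80,32)),((65,65,2.5),(533,70)),((65,-65,2.5),(535,440)),((-65,-65,2.5),(28,403)),((15,52,2.5),(355,88)),((15,-52,2.5),(340,383))]: k.append((S,p,px((245,225),8,q)))
np.set_printoptions(precision=4,suppress=True)
for nm,o,z in(("box",b,.2075),("cover",k,.1525)):
  for sub in (o,[x for x in o if x[0] is T],[x for x in o if x[0] is S]):
    p,r=fit(sub,z,[.5,0,0]); print(nm,p,np.degrees(p[2]),np.abs(r).max(), np.sqrt((r**2).mean()))
    if sub is o: print(r.round(1).tolist())
E
```

```text
box [0.5148 0.192  0.0487] 2.789243141830739 1.1830381528905605 0.5482984737102968
[[-0.9, 1.2], [-0.3, 0.4], [-1.1, 0.1], [0.3, -0.4], [0.2, 0.3], [-0.9, 0.4], [0.9, 0.4], [-0.3, -0.2], [0.7, -0.7], [-0.2, -0.6], [0.1, 0.7], [0.8, 0.4], [0.5, 0.2], [-0.0, 0.3], [-0.3, -0.6], [0.1, 0.6], [0.9, 0.2], [-0.0, -0.4]]
box [0.5152 0.1916 0.0501] 2.8706737212442848 1.067175615542027 0.6019937035048684
box [0.5145 0.1927 0.0469] 2.6856587689421123 0.7965225828936013 0.43259729100395583
cover [ 0.5245 -0.0949 -0.3218] -18.437039526180747 0.9498209132707416 0.3763343075393798
[[-0.6, 0.5], [0.2, -0.3], [-0.3, 0.2], [0.1, 0.3], [0.2, 0.7], [0.4, 0.3], [0.5, -0.1], [-0.1, -0.1], [0.1, 0.4], [0.4, -0.9], [0.2, -0.0], [0.2, 0.0]]
cover [ 0.5253 -0.0948 -0.3277] -18.775118264318525 0.5358457420402374 0.3111732506540073
cover [ 0.5239 -0.0951 -0.3168] -18.148863455948668 0.6743428065334456 0.27755365601579934
```

```bash
cat > goal.py <<'E'
import sys,math,numpy as np
from scipy.spatial.transform import Rotation as R, Slerp
from rig import sensors
def state():
    s=sensors.get_state(); q=s["orientation"]; return s,np.array(s["tool_pos"]),R.from_quat([q[1],q[2],q[3],q[0]])
def Rdown(a): # tool x down, tool z horizontal at world angle a
    x=np.array([0,0,-1.]); z=np.array([math.cos(a),math.sin(a),0]); return R.from_matrix(np.c_[x,np.cross(z,x),z])
def rows(p1,adeg=None,n=None,near=True):
    s,p,r=state(); r1=r
    if adeg is not None:
        c=[Rdown(math.radians(adeg+k)) for k in(0,180)]; r1=min(c,key=lambda t:(r.inv()*t).magnitude()) if near else c[0]
    d=np.linalg.norm(np.array(p1)-p); rv=(r.inv()*r1).as_rotvec(degrees=True)
    m=max(1,math.ceil(d/.040),math.ceil(np.abs(rv).max()/6.9)); n=n or m
    L=[];D=[]; sl=R.from_rotvec
    for k in range(n):
        rk=r*R.from_rotvec(rv*k/n,degrees=True)
        L.append((rk.inv().apply((np.array(p1)-p)/n)*100).round(2).tolist()); D.append((rv/n).round(2).tolist())
    z=r.as_matrix()[:,2]; x=r.as_matrix()[:,0]
    print("now",p.round(4),"jaw",round(math.degrees(math.atan2(z[1],z[0])),2),"toolx",x.round(3),"q",s["joint_positions"].round(2),"F",s["ft_force"].round(1),"w",round(s["width"],3),"t",round(s["time_s"],2))
    print("n",n,"lin",L,"\nrot",D)
E
python3 - <<'E'
from goal import *
rows([.4995,.0951,.33],90+2.8)
E
```

```text
now [0.2495 0.5181 0.1796] jaw 64.28 toolx [ 0.  0. -1.] q [ 1.    0.28  1.5  -0.    1.36 -0.12] F [-0.4  0.1  0.4] w 1.002 t 1.3
n 13 lin [[-1.16, -3.14, -2.1], [-1.16, -3.06, -2.22], [-1.16, -2.97, -2.33], [-1.16, -2.88, -2.44], [-1.16, -2.79, -2.55], [-1.16, -2.69, -2.66], [-1.16, -2.58, -2.76], [-1.16, -2.48, -2.85], [-1.16, -2.37, -2.95], [-1.16, -2.25, -3.04], [-1.16, -2.13, -3.12], [-1.16, -2.01, -3.2], [-1.16, -1.89, -3.27]] 
rot [[-2.19, 0.0, 0.0], [-2.19, 0.0, 0.0], [-2.19, 0.0, 0.0], [-2.19, 0.0, 0.0], [-2.19, 0.0, 0.0], [-2.19, 0.0, 0.0], [-2.19, 0.0, 0.0], [-2.19, 0.0, 0.0], [-2.19, 0.0, 0.0], [-2.19, 0.0, 0.0], [-2.19, 0.0, 0.0], [-2.19, 0.0, 0.0], [-2.19, 0.0, 0.0]]
```

```bash
python3 -m inch '{"linear":[[-4,0,0],[-3,-2,-1.5],[-2,-3,-2.2],[-1,-3,-2.4],[-1,-3,-2.5]],"delta_rot":[[0,0,0],[-3,0,0],[-3,0,0],[-3,0,0],[-3,0,0]]}' 0.5 10
python3 -m inch '{"linear":[[-1,-2.8,-2.6],[-1,-2.7,-2.7],[-1,-2.6,-2.8],[0,-2.5,-2.9],[0,-2.4,-3]],"delta_rot":[[-3,0,0],[-3,0,0],[-3,0,0],[-2,0,0],[-2,0,0]]}'
python3 - <<'E'
from goal import *
rows([.4995,.0951,.29],90+2.8)
E
```

```text
time_s: 1.72
tool_pos: [0.3189, 0.3986, 0.2883]
orientation: [0.548, -0.443, 0.556, 0.442]
ft_force: [1.4, -0.0, -0.1]
width: 0.686
time_s: 2.13
tool_pos: [0.4372, 0.2381, 0.3249]
orientation: [-0.493, 0.507, -0.495, -0.505]
ft_force: [1.0, 0.2, 0.8]
width: 0.505
now [0.4372 0.2381 0.3249] jaw 91.39 toolx [ 0.    -0.003 -1.   ] q [ 0.36  0.11  1.37 -0.    1.66 -1.23] F [1.  0.2 0.8] w 0.505 t 2.13
n 4 lin [[0.88, -1.47, -3.61], [0.88, -1.45, -3.62], [0.88, -1.43, -3.63], [0.88, -1.4, -3.64]] 
rot [[-0.35, -0.04, 0.0], [-0.35, -0.04, 0.0], [-0.35, -0.04, 0.0], [-0.35, -0.04, 0.0]]
```

```bash
python3 -m inch '{"linear":[[0.4,-1.5,-3.6],[0.6,-1.5,-3.6],[0.8,-1.4,-3.6],[0.8,-1.4,-3.6],[0,0,0]],"delta_rot":[[-0.4,0,0],[-0.4,0,0],[-0.4,0,0],[-0.4,0,0],[0,0,0]]}'
python3 - <<'E'
from goal import *
rows([.4995,.0951,.231],90+2.8)
from rig import *
import cv2
for n in("side","top"):
    c=vision.capture(n); cv2.imwrite(f"pics/{n}1.png",cv2.resize(c["image"][100:270,150:350,::-1],None,fx=3.5,fy=3.5))
E
```

```text
time_s: 2.55
tool_pos: [0.5079, 0.0833, 0.2998]
orientation: [-0.488, 0.515, -0.487, -0.509]
ft_force: [0.6, -0.4, 0.6]
width: 0.5
now [0.5079 0.0833 0.2998] jaw 92.77 toolx [ 0.008 -0.005 -1.   ] q [ 0.03  0.13  1.4  -0.01  1.6  -1.59] F [ 0.6 -0.4  0.6] w 0.5 t 2.55
n 2 lin [[3.43, 0.42, 0.63], [3.43, 0.4, 0.62]] 
rot [[-0.02, -0.15, 0.22], [-0.02, -0.15, 0.22]]
```

View pics/top1.png

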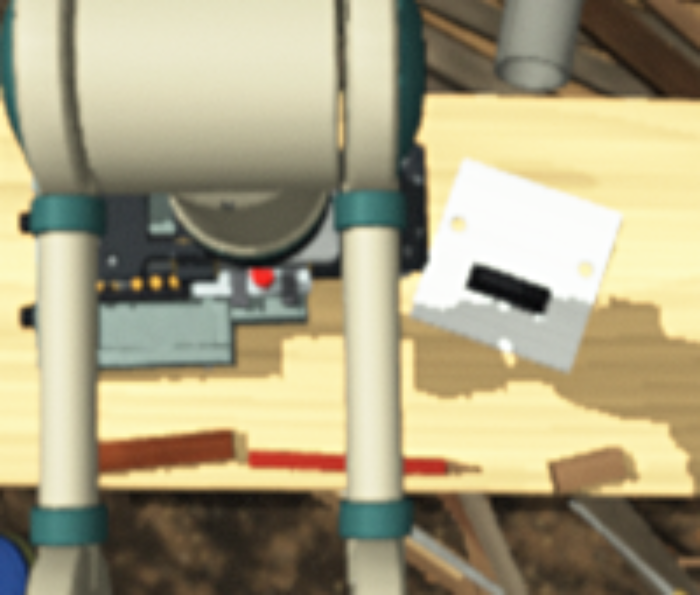

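View pics/side1.png

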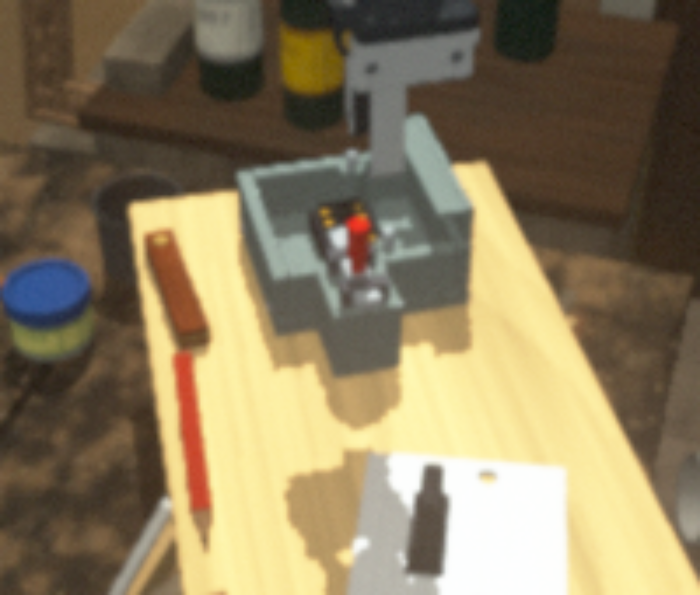

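```bash
python3 -m inch '{"linear":[[0.5,0.8,1.2],[0,0,0]],"delta_rot":[[0,-0.3,0.4],[0,0,0]]}'
python3 - <<'E'
from goal import *
rows([.4995,.0951,.231],90+2.8)
E
```

```text
time_s: 2.82
tool_pos: [0.4963, 0.1023, 0.2962]
orientation: [0.489, -0.511, 0.485, 0.514]
ft_force: [-0.2, -0.1, -0.5]
width: 0.5
now [0.4963 0.1023 0.2962] jaw 92.93 toolx [-0.     0.007 -1.   ] q [ 0.06  0.13  1.42  0.01  1.6  -1.56] F [-0.2 -0.1 -0.5] w 0.5 t 2.82
n 2 lin [[3.26, -0.14, -0.39], [3.26, -0.14, -0.38]] 
rot [[0.07, 0.21, 0.01], [0.07, 0.21, 0.01]]
```

```bash
python3 -m inch '{"linear":[[1,-0.1,-0.3],[1,0,0],[1,0,0],[0,0,0]],"delta_rot":[[0,0.2,0],[0,0,0],[0,0,0],[0,0,0]]}'
python3 - <<'E'
from goal import *
rows([.4995,.0951,.231],90+2.8)
E
```

```text
time_s: 3.15
tool_pos: [0.4953, 0.1051, 0.2644]
orientation: [0.486, -0.515, 0.483, 0.516]
ft_force: [-0.6, -0.6, -1.8]
width: 0.496
now [0.4953 0.1051 0.2644] jaw 93.51 toolx [ 0.002  0.004 -1.   ] q [ 0.07  0.13  1.49  0.    1.52 -1.56] F [-0.6 -0.6 -1.8] w 0.496 t 3.15
n 1 lin [[3.34, -0.35, -1.04]] 
rot [[0.71, 0.24, 0.14]]
```

```bash
python3 -m inch '{"linear":[[0,-0.4,-1],[0,0,0],[0,0,0]],"delta_rot":[[0.6,0.2,0],[0,0,0],[0,0,0]]}'
python3 - <<'E'
from goal import *
rows([.4995,.0951,.231],90+2.8)
E
```

```text
time_s: 3.4
tool_pos: [0.4992, 0.0962, 0.2637]
orientation: [-0.487, 0.513, -0.486, -0.513]
ft_force: [0.3, -0.1, 0.3]
width: 0.5
now [0.4992 0.0962 0.2637] jaw 93.06 toolx [ 0.001  0.    -1.   ] q [ 0.05  0.14  1.48  0.    1.52 -1.57] F [ 0.3 -0.1  0.3] w 0.5 t 3.4
n 1 lin [[3.27, -0.02, -0.11]] 
rot [[0.26, 0.0, 0.07]]
```

Good. Descend and grip.

```bash
python3 -m inch '{"linear":[[1.2,0,-0.1],[1.2,0,0],[0.8,0,0],[0,0,0],[0,0,0]],"delta_rot":[[0.2,0,0],[0,0,0],[0,0,0],[0,0,0],[0,0,0]]}'
python3 -m inch '{"linear":[[0,0,0],[0,0,0],[0,0,0],[0,0,0],[0,0,0]],"delta_rot":[[0,0,0],[0,0,0],[0,0,0],[0,0,0],[0,0,0]]}' 1 10
python3 - <<'E'
from goal import *
rows([.4995+.0015,.0951-.030,.231],90+2.8)
from rig import *
import cv2
for n in("side",):
    c=vision.capture(n); cv2.imwrite(f"pics/{n}2.png",cv2.resize(c["image"][120:220,190:310,::-1],None,fx=6,fy=6))
E
```

```text
time_s: 3.82
tool_pos: [0.5018, 0.0947, 0.2329]
orientation: [-0.489, 0.514, -0.486, -0.51]
ft_force: [-0.1, 0.1, -0.1]
width: 0.502
time_s: 4.23
tool_pos: [0.5033, 0.0947, 0.2352]
orientation: [-0.49, 0.515, -0.485, -0.509]
ft_force: [-0.6, 0.7, -0.5]
width: 0.181
now [0.5033 0.0947 0.2352] jaw 92.78 toolx [ 0.011  0.001 -1.   ] q [ 0.05  0.15  1.54  0.    1.44 -1.57] F [-0.6  0.7 -0.5] w 0.181 t 4.23
n 1 lin [[0.42, 0.38, -2.94]] 
rot [[-0.02, 0.0, 0.61]]
```

View pics/side2.png

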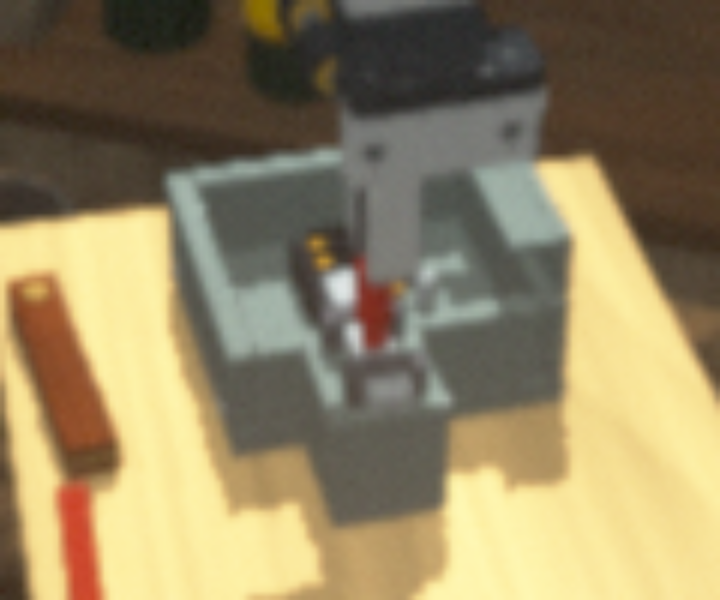

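```bash
python3 -m inch '{"linear":[[0.2,0.3,-1],[0,0,-1],[0,0,-0.8],[0,0,-0.4],[0,0,0]],"delta_rot":[[0,0,0.5],[0,0,0],[0,0,0],[0,0,0],[0,0,0]]}'
python3 - <<'E'
from goal import *
rows([.4995+.0015,.0951-.030,.231],90+2.8)
E
```

```text
time_s: 4.7
tool_pos: [0.5047, 0.0653, 0.2352]
orientation: [0.492, -0.512, 0.482, 0.513]
ft_force: [0.6, 4.6, 0.9]
width: 0.148
now [0.5047 0.0653 0.2352] jaw 92.87 toolx [ 0.009  0.011 -1.   ] q [-0.02  0.14  1.55  0.01  1.45 -1.64] F [0.6 4.6 0.9] w 0.148 t 4.7
n 1 lin [[0.41, 0.38, -0.01]] 
rot [[0.06, 0.6, 0.56]]
```

```bash
python3 -m inch '{"linear":[[0,0,-0.4],[0,0,0],[0,0,0]],"delta_rot":[[0,0.5,0.5],[0,0,0],[0,0,0]]}'
python3 - <<'E'
from goal import *
rows([.4995+.0015,.0951-.030,.231],90+2.8)
from rig import *
import cv2
for n in("side","top"):
    c=vision.capture(n); cv2.imwrite(f"pics/{n}3.png",cv2.resize(c["image"][120:220,170:310,::-1],None,fx=5,fy=5))
E
```

```text
time_s: 4.95
tool_pos: [0.5045, 0.0655, 0.2352]
orientation: [0.491, -0.509, 0.485, 0.515]
ft_force: [0.0, 2.0, 1.0]
width: 0.144
now [0.5045 0.0655 0.2352] jaw 92.79 toolx [-0.     0.012 -1.   ] q [-0.02  0.15  1.54  0.01  1.46 -1.64] F [0. 2. 1.] w 0.144 t 4.95
n 1 lin [[0.41, 0.35, -0.03]] 
rot [[-0.01, 0.67, 0.03]]
```

View pics/side3.png

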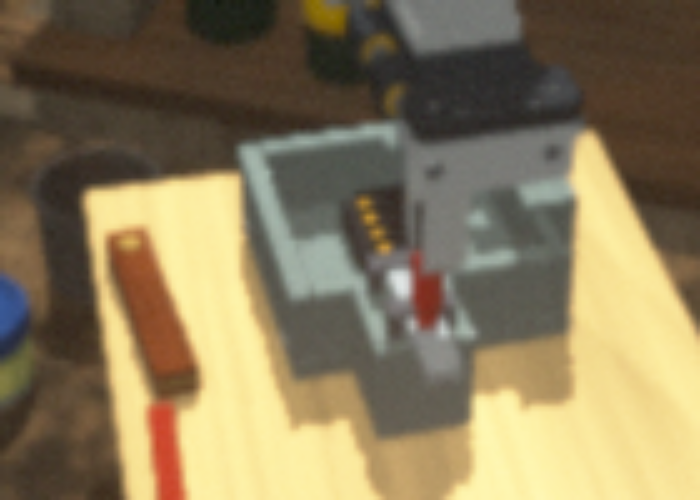

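View pics/top3.png

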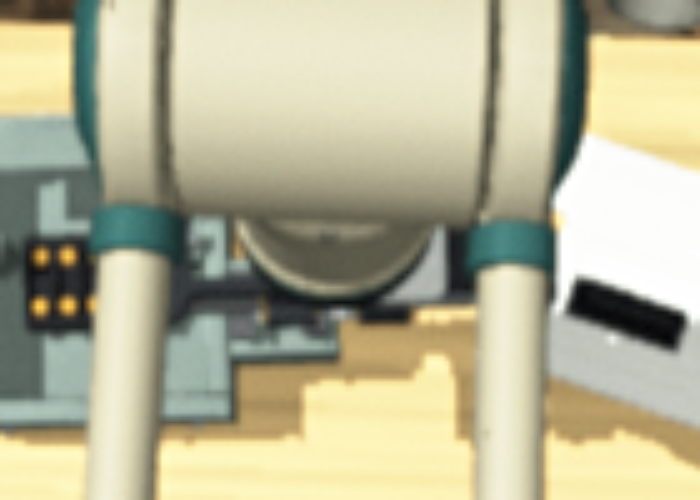

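```bash
python3 -m inch '{"linear":[[0,0,0],[0,0,0],[0.2,0.4,0],[0,0,0],[0,0,0]],"delta_rot":[[0,0,0],[0,0.6,0],[0,0,0],[0,0,0],[0,0,0]]}' 0.6
python3 - <<'E'
from goal import *
rows([.4995+.0015,.0951-.030,.231],90+2.8)
E
```

```text
time_s: 5.47
tool_pos: [0.4989, 0.0614, 0.2321]
orientation: [-0.485, 0.513, -0.49, -0.511]
ft_force: [0.2, -0.1, 1.1]
width: 0.398
now [0.4989 0.0614 0.2321] jaw 92.78 toolx [-0.002 -0.008 -1.   ] q [-0.01  0.14  1.55 -0.01  1.45 -1.63] F [ 0.2 -0.1  1.1] w 0.398 t 5.47
n 1 lin [[0.11, -0.23, 0.36]] 
rot [[-0.02, -0.44, -0.15]]
```

```bash
python3 -m inch '{"linear":[[0,-0.1,0.2],[0,0,0],[0,0,0],[0,0,0],[0,0,0]],"delta_rot":[[0,-0.3,0],[0,0,0],[0,0,0],[0,0,0],[0,0,0]]}' 1 12
python3 -m inch '{"linear":[[0,0,-0.4],[0,0,-0.4],[0,0,-0.2]],"delta_rot":[[0,0,0],[0,0,0],[0,0,0]]}'
python3 - <<'E'
from goal import *
rows([.4995+.0015,.0951-.030,.231],90+2.8)
E
```

```text
time_s: 5.88
tool_pos: [0.4993, 0.0651, 0.2318]
orientation: [0.487, -0.511, 0.488, 0.513]
ft_force: [-0.1, -2.1, -0.4]
width: 0.158
time_s: 6.13
tool_pos: [0.4993, 0.0655, 0.2318]
orientation: [0.492, -0.506, 0.482, 0.519]
ft_force: [0.0, 3.5, 0.8]
width: 0.159
now [0.4993 0.0655 0.2318] jaw 92.89 toolx [-0.004  0.022 -1.   ] q [-0.03  0.14  1.55  0.02  1.45 -1.65] F [0.  3.5 0.8] w 0.159 t 6.13
n 1 lin [[0.08, -0.17, -0.05]] 
rot [[0.09, 1.3, -0.18]]
```

```bash
python3 -m inch '{"linear":[[0,0,0],[0,0,0],[0,0,0],[-2,0,0],[-3,0,0]],"delta_rot":[[0,1.2,0],[0,0,0],[0,0,0],[0,0,0],[0,0,0]]}' 0.5
python3 -m inch '{"linear":[[-3,0,0],[0,-1,-2],[0,-1,-3],[0,0,-4],[0,0,-4]],"delta_rot":[[0,0,0],[-6,0,0],[-6,0,0],[-6,0,0],[-6,0,0]]}' 0.4
python3 - <<'E'
from goal import *
from rig import *
import cv2
rows([.5055,-.0886,.24],-18.4)
for n in("side","top"):
    c=vision.capture(n); cv2.imwrite(f"pics/{n}4.png",cv2.resize(c["image"][110:270,150:350,::-1],None,fx=3.5,fy=3.5))
E
```

```text
time_s: 6.55
tool_pos: [0.4958, 0.063, 0.2772]
orientation: [0.482, -0.51, 0.493, 0.515]
ft_force: [0.4, -0.2, -0.3]
width: 0.473
time_s: 6.97
tool_pos: [0.5496, -0.06, 0.3181]
orientation: [-0.357, 0.609, -0.365, -0.606]
ft_force: [0.8, 0.1, 0.8]
width: 0.602
now [ 0.5496 -0.06    0.3181] jaw 118.53 toolx [-0.002 -0.012 -1.   ] q [-0.23  0.2   1.28 -0.01  1.67 -2.3 ] F [0.8 0.1 0.8] w 0.602 t 6.97
n 7 lin [[1.12, 0.74, -0.05], [1.12, 0.74, 0.03], [1.12, 0.74, 0.11], [1.12, 0.72, 0.19], [1.12, 0.7, 0.26], [1.12, 0.67, 0.34], [1.12, 0.63, 0.4]] 
rot [[-6.15, -0.05, -0.09], [-6.15, -0.05, -0.09], [-6.15, -0.05, -0.09], [-6.15, -0.05, -0.09], [-6.15, -0.05, -0.09], [-6.15, -0.05, -0.09], [-6.15, -0.05, -0.09]]
```

View pics/side4.png

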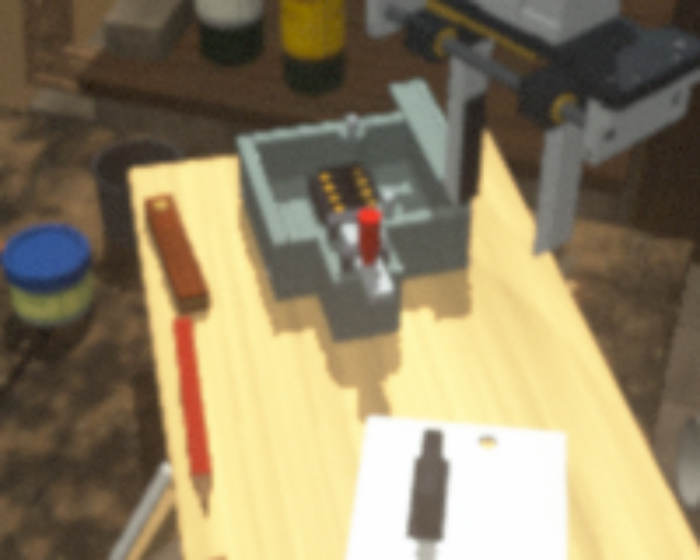

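View pics/top4.png

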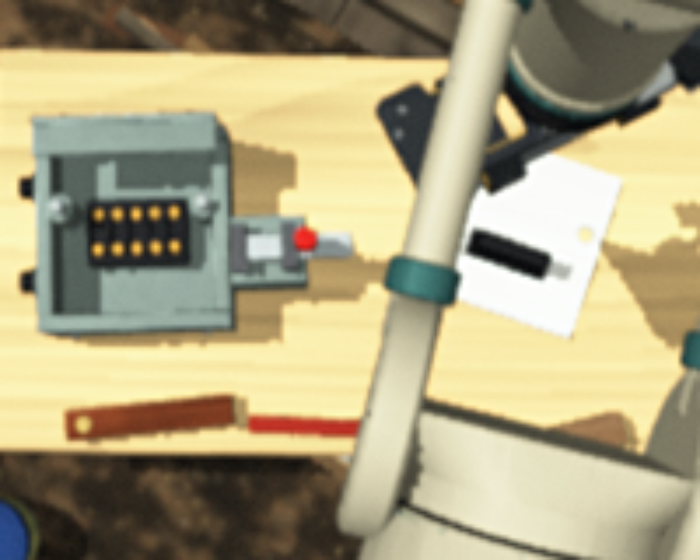

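```bash
for i in 1 ; do :; done
python3 -m inch '{"linear":[[0,0,0],[0,0,0],[0,0,0],[0,0,0],[0,0,0]],"delta_rot":[[7,0,0],[7,0,0],[7,0,0],[7,0,0],[7,0,0]]}' 0.4
python3 -m inch '{"linear":[[0,0,0],[0,0,0],[0,0,0],[0,0,0],[0,0,0]],"delta_rot":[[7,0,0],[7,0,0],[7,0,0],[7,0,0],[7,0,0]]}'
python3 -m inch '{"linear":[[0,0,0],[0,0,0],[0,0,0],[0,0,0],[0,0,0]],"delta_rot":[[7,0,0],[7,0,0],[7,0,0],[7,0,0],[7,0,0]]}'
python3 - <<'E'
from goal import *
rows([.5055,-.0886,.24],-18.4,near=False)
E
```

```text
time_s: 7.48
tool_pos: [0.5508, -0.0679, 0.3151]
orientation: [0.528, -0.466, 0.54, 0.46]
ft_force: [-0.2, 0.4, 0.9]
width: 0.6
time_s: 7.9
tool_pos: [0.5488, -0.0672, 0.3147]
orientation: [0.644, -0.283, 0.657, 0.271]
ft_force: [0.1, 0.2, 0.2]
width: 0.598
time_s: 8.32
tool_pos: [0.5467, -0.0661, 0.3145]
orientation: [0.699, -0.072, 0.71, 0.055]
ft_force: [0.9, 0.3, 0.6]
width: 0.602
now [ 0.5467 -0.0661  0.3145] jaw 10.29 toolx [-0.013 -0.026 -1.   ] q [-0.23  0.2   1.28 -0.03  1.67 -0.41] F [0.9 0.3 0.6] w 0.602 t 8.32
n 5 lin [[1.51, -0.26, -0.87], [1.51, -0.35, -0.84], [1.5, -0.44, -0.8], [1.5, -0.53, -0.76], [1.5, -0.61, -0.7]] 
rot [[5.74, -0.13, 0.31], [5.74, -0.13, 0.31], [5.74, -0.13, 0.31], [5.74, -0.13, 0.31], [5.74, -0.13, 0.31]]
```

```bash

python3 -m inch '{"linear":[[1.2,-0.3,-0.9],[1.5,-0.4,-0.8],[1.2,-0.4,-0.8],[1,-0.5,-0.8],[0,0,0]],"delta_rot":[[6,-0.1,0.3],[6,-0.1,0.3],[6,-0.1,0.3],[6,-0.1,0.3],[4,0,0.3]]}'
python3 -m inch '{"linear":[[0,0,0]],"delta_rot":[[0,0,0]]}'
python3 - <<'E'
from goal import *
rows([.5055,-.0886,.23],-18.4,near=False)
E
```

```text
time_s: 8.73
tool_pos: [0.5114, -0.0826, 0.2645]
orientation: [0.696, 0.117, 0.698, -0.121]
ft_force: [-0.4, 0.4, 0.1]
width: 0.6
time_s: 8.82
tool_pos: [0.5104, -0.0827, 0.2641]
orientation: [0.695, 0.118, 0.698, -0.122]
ft_force: [-0.2, -1.1, 1.0]
width: 0.599
now [ 0.5104 -0.0827  0.2641] jaw -19.54 toolx [-0.005 -0.005 -1.   ] q [-0.29  0.15  1.46 -0.01  1.53  0.05] F [-0.2 -1.1  1. ] w 0.599 t 8.82
n 1 lin [[3.42, -0.7, -0.25]] 
rot [[-1.14, -0.18, 0.35]]
```

```bash

python3 -m inch '{"linear":[[1.7,-0.4,-0.2],[1.7,-0.3,0],[0.5,0,0],[0,0,0],[0,0,0]],"delta_rot":[[-0.6,-0.1,0.2],[-0.5,0,0.1],[0,0,0],[0,0,0],[0,0,0]]}'
python3 - <<'E'
from goal import *
from rig import *
import cv2
rows([.5055,-.0886,.1585],-18.4,near=False)
for n in("side","top"):
    c=vision.capture(n); cv2.imwrite(f"pics/{n}5.png",cv2.resize(c["image"][130:290,210:350,::-1],None,fx=3.7,fy=3.7))
E
```

```text
time_s: 9.23
tool_pos: [0.5063, -0.0883, 0.2258]
orientation: [0.699, 0.11, 0.698, -0.112]
ft_force: [1.3, -0.3, -0.1]
width: 0.598
now [ 0.5063 -0.0883  0.2258] jaw -18.05 toolx [ 0.001 -0.004 -1.   ] q [-0.31  0.16  1.55 -0.    1.43  0.01] F [ 1.3 -0.3 -0.1] w 0.598 t 9.23
n 2 lin [[3.37, -0.02, -0.04], [3.37, -0.02, -0.04]] 
rot [[0.17, 0.05, 0.09], [0.17, 0.05, 0.09]]
```

View pics/side5.png

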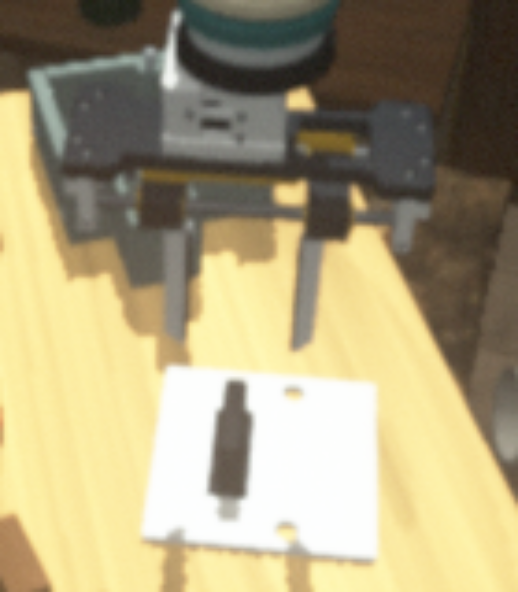

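```bash

python3 -m inch '{"linear":[[2,0,-0.1],[2,0,0],[1.4,0,0],[0.6,0,0],[0,0,0]],"delta_rot":[[0.2,0,0.1],[0.1,0,0],[0,0,0],[0,0,0],[0,0,0]]}'
python3 - <<'E'
from goal import *
rows([.5055,-.0886,.1585],-18.4,near=False)
E
```

```text
time_s: 9.75
tool_pos: [0.5112, -0.0888, 0.1698]
orientation: [0.703, 0.111, 0.693, -0.113]
ft_force: [0.1, 1.1, 0.5]
width: 0.598
now [ 0.5112 -0.0888  0.1698] jaw -18.25 toolx [ 0.014 -0.006 -1.   ] q [-0.3   0.19  1.65 -0.    1.29  0.01] F [0.1 1.1 0.5] w 0.598 t 9.75
n 1 lin [[1.12, -0.16, -0.57]] 
rot [[0.14, 0.86, 0.08]]
```

```bash

python3 -m inch '{"linear":[[0.5,-0.1,-0.5],[0.5,0,0],[0,0,0]],"delta_rot":[[0,0.8,0],[0,0,0],[0,0,0]]}'
python3 - <<'E'
from goal import *
rows([.5055,-.0886,.1585],-18.4,near=False)
E
```

```text
time_s: 10.0
tool_pos: [0.5077, -0.0885, 0.1614]
orientation: [0.699, 0.111, 0.697, -0.113]
ft_force: [-1.2, -0.7, 0.4]
width: 0.598
now [ 0.5077 -0.0885  0.1614] jaw -18.22 toolx [ 0.003 -0.002 -1.   ] q [-0.31  0.2   1.66 -0.    1.28  0.01] F [-1.2 -0.7  0.4] w 0.598 t 10.0
n 1 lin [[0.29, -0.08, -0.21]] 
rot [[0.18, 0.21, 0.08]]
```

```bash

python3 -m inch '{"linear":[[0.3,-0.1,-0.2],[0,0,0],[0,0,0],[0,0,0],[0,0,0]],"delta_rot":[[0.1,0.2,0],[0,0,0],[0,0,0],[0,0,0],[0,0,0]]}' 1 35
python3 -m inch '{"linear":[[0,0,0],[0,0,0]],"delta_rot":[[0,0,0],[0,0,0]]}'
python3 - <<'E'
from goal import *
rows([.5055,-.0886,.1585],-18.4,near=False)
E
```

```text
time_s: 10.42
tool_pos: [0.5065, -0.0894, 0.1598]
orientation: [0.699, 0.112, 0.697, -0.113]
ft_force: [0.6, 0.2, 0.0]
width: 0.28
time_s: 10.58
tool_pos: [0.5062, -0.0893, 0.1601]
orientation: [0.699, 0.112, 0.697, -0.113]
ft_force: [0.5, -0.2, -1.2]
width: 0.147
now [ 0.5062 -0.0893  0.1601] jaw -18.34 toolx [ 0.002 -0.002 -1.   ] q [-0.31  0.19  1.67 -0.    1.28  0.01] F [ 0.5 -0.2 -1.2] w 0.147 t 10.58
n 1 lin [[0.16, 0.04, -0.09]] 
rot [[0.06, 0.17, 0.08]]
```

```bash

python3 -m inch '{"linear":[[-1,0,0],[-2,0,0],[-3,0,0],[-3,0,0],[-3,0,0]],"delta_rot":[[0,0,0],[0,0,0],[0,0,0],[0,0,0],[0,0,0]]}'
python3 -m inch '{"linear":[[-2,0,0],[0,0,0]],"delta_rot":[[0,0,0],[0,0,0]]}'
python3 - <<'E'
from goal import *
from rig import *
import cv2
rows([.4629,.1895,.31],2.8,near=False)
for n in("side","top"):
    c=vision.capture(n); cv2.imwrite(f"pics/{n}6.png",cv2.resize(c["image"][130:290,210:350,::-1],None,fx=3.7,fy=3.7))
E
```

```text
time_s: 11.0
tool_pos: [0.4984, -0.0866, 0.2756]
orientation: [0.69, 0.113, 0.706, -0.112]
ft_force: [0.3, -0.9, -3.9]
width: 0.142
time_s: 11.17
tool_pos: [0.5013, -0.0874, 0.3028]
orientation: [0.693, 0.113, 0.703, -0.112]
ft_force: [0.9, 0.1, -3.8]
width: 0.142
now [ 0.5013 -0.0874  0.3028] jaw -18.33 toolx [-0.013  0.003 -1.   ] q [-0.31  0.14  1.39 -0.    1.63  0.01] F [ 0.9  0.1 -3.8] w 0.142 t 11.17
n 7 lin [[-0.08, 3.58, -1.77], [-0.09, 3.67, -1.57], [-0.09, 3.75, -1.38], [-0.09, 3.82, -1.18], [-0.1, 3.87, -0.98], [-0.1, 3.92, -0.77], [-0.1, 3.95, -0.56]] 
rot [[-3.02, -0.11, -0.01], [-3.02, -0.11, -0.01], [-3.02, -0.11, -0.01], [-3.02, -0.11, -0.01], [-3.02, -0.11, -0.01], [-3.02, -0.11, -0.01], [-3.02, -0.11, -0.01]]
```

View pics/side6.png

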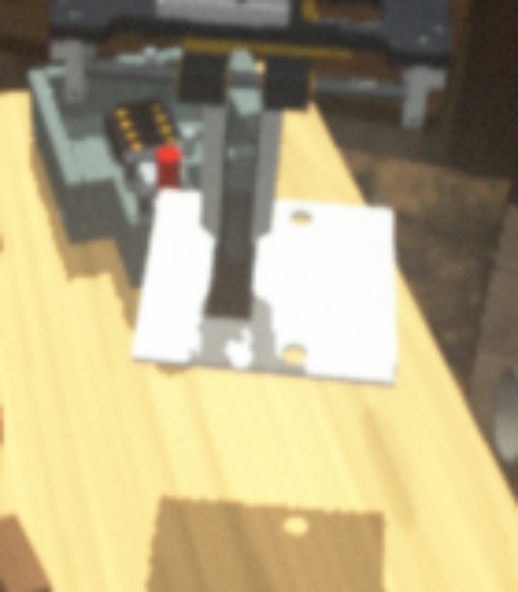

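```bash

python3 -m inch '{"linear":[[-0.3,2,-1],[0,2.6,-1.2],[0,2.7,-1.1],[0,2.7,-1],[0,2.7,-0.9]],"delta_rot":[[-2,-0.1,0],[-2,-0.1,0],[-2,-0.1,0],[-2,-0.1,0],[-2,-0.1,0]]}'
python3 -m inch '{"linear":[[0,2.7,-0.8],[0,2.7,-0.7],[0,2.7,-0.6],[0,2.5,-0.5],[0,1.5,-0.3]],"delta_rot":[[-2,-0.1,0],[-2,-0.1,0],[-2,-0.1,0],[-2,-0.1,0],[-2,-0.1,0]]}'
python3 - <<'E'
from goal import *
rows([.4629,.1895,.31],2.8,near=False)
E
```

```text
time_s: 11.68
tool_pos: [0.4749, 0.0481, 0.2903]
orientation: [0.694, 0.052, 0.716, -0.053]
ft_force: [-0.1, -0.2, -4.2]
width: 0.146
time_s: 12.1
tool_pos: [0.446, 0.1783, 0.278]
orientation: [0.69, -0.012, 0.723, 0.013]
ft_force: [1.3, 0.5, -3.8]
width: 0.141
now [0.446  0.1783 0.278 ] jaw 2.03 toolx [-0.047 -0.    -0.999] q [0.23 0.12 1.47 0.01 1.6  0.19] F [ 1.3  0.5 -3.8] w 0.141 t 12.1
n 1 lin [[-3.27, 1.06, 1.57]] 
rot [[-0.77, -2.67, -0.1]]
```

```bash

python3 -m inch '{"linear":[[-0.5,0.5,0.8],[-0.2,0.3,0.5],[0,0,0],[0,0,0]],"delta_rot":[[-0.4,-1.3,0],[-0.3,-1.3,0],[0,0,0],[0,0,0]]}'
python3 - <<'E'
from goal import *
from rig import *
import cv2
rows([.4629,.1895,.27],2.8,near=False)
for n in("side","top"):
    c=vision.capture(n); cv2.imwrite(f"pics/{n}7.png",c["image"][:,:,::-1]);cv2.imwrite(f"pics/{n}7z.png",cv2.resize(c["image"][110:240,150:310,::-1],None,fx=4.5,fy=4.5))
E
```

```text
time_s: 12.43
tool_pos: [0.4558, 0.1885, 0.2782]
orientation: [0.703, -0.019, 0.71, 0.018]
ft_force: [0.3, 0.3, -3.5]
width: 0.147
now [0.4558 0.1885 0.2782] jaw 3.02 toolx [-0.01  -0.002 -1.   ] q [0.25 0.12 1.47 0.   1.56 0.2 ] F [ 0.3  0.3 -3.5] w 0.147 t 12.43
n 1 lin [[0.81, 0.07, 0.72]] 
rot [[0.22, -0.56, 0.06]]
```

View pics/side7z.png

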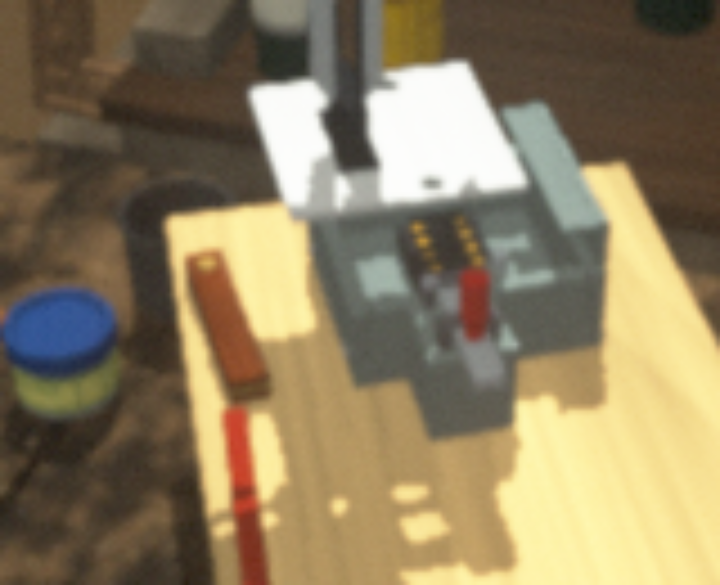

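View pics/top7z.png

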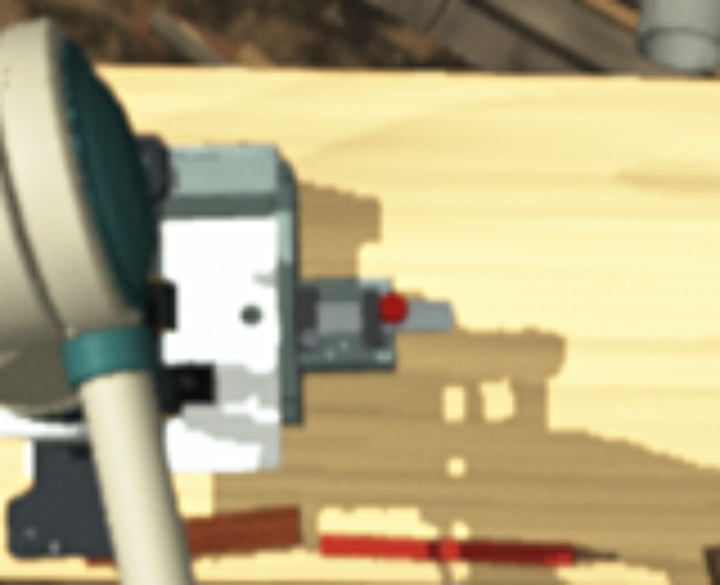

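```bash

python3 -m inch '{"linear":[[1,0.1,0.6],[1,0,0],[1,0,0],[0.5,0,0],[0,0,0]],"delta_rot":[[0.2,-0.5,0],[0,0,0],[0,0,0],[0,0,0],[0,0,0]]}'
python3 -m inch '{"linear":[[0,0,0]],"delta_rot":[[0,0,0]]}'
python3 - <<'E'
from goal import *
rows([.4629,.1895,.2301],2.8,near=False)
E
```

```text
time_s: 12.95
tool_pos: [0.4628, 0.1852, 0.2418]
orientation: [0.707, -0.015, 0.707, 0.014]
ft_force: [-0.2, -0.5, -3.9]
width: 0.143
time_s: 13.03
tool_pos: [0.4625, 0.1846, 0.2416]
orientation: [0.706, -0.015, 0.707, 0.013]
ft_force: [-0.3, -0.2, -3.4]
width: 0.144
now [0.4625 0.1846 0.2416] jaw 2.31 toolx [-0.001 -0.003 -1.   ] q [ 0.24  0.13  1.54 -0.    1.47  0.2 ] F [-0.3 -0.2 -3.4] w 0.144 t 13.03
n 1 lin [[1.14, 0.49, 0.06]] 
rot [[-0.49, -0.09, 0.15]]
```

```bash

python3 -m inch '{"linear":[[0.3,0.4,0],[0,0,0],[0,0,0]],"delta_rot":[[-0.5,0,0],[0,0,0],[0,0,0]]}'
python3 - <<'E'
from goal import *
from rig import *
import cv2
rows([.4629,.1895,.2301],2.8,near=False)
for n in("side","top"):
    c=vision.capture(n); cv2.imwrite(f"pics/{n}8.png",c["image"][:,:,::-1]);cv2.imwrite(f"pics/{n}8z.png",cv2.resize(c["image"][125:200,190:290,::-1],None,fx=8,fy=8,interpolation=cv2.INTER_CUBIC))
c=vision.capture("top"); cv2.imwrite("pics/top8z.png",cv2.resize(c["image"][130:220,150:250,::-1],None,fx=6,fy=6,interpolation=cv2.INTER_CUBIC))
E
```

```text
time_s: 13.28
tool_pos: [0.4629, 0.1886, 0.2391]
orientation: [0.707, -0.018, 0.707, 0.016]
ft_force: [0.1, 1.3, -2.5]
width: 0.143
now [0.4629 0.1886 0.2391] jaw 2.8 toolx [-0.    -0.002 -1.   ] q [ 0.25  0.13  1.55 -0.    1.46  0.2 ] F [ 0.1  1.3 -2.5] w 0.143 t 13.28
n 1 lin [[0.9, 0.09, 0.0]] 
rot [[0.0, -0.02, 0.13]]
```

View pics/side8z.png

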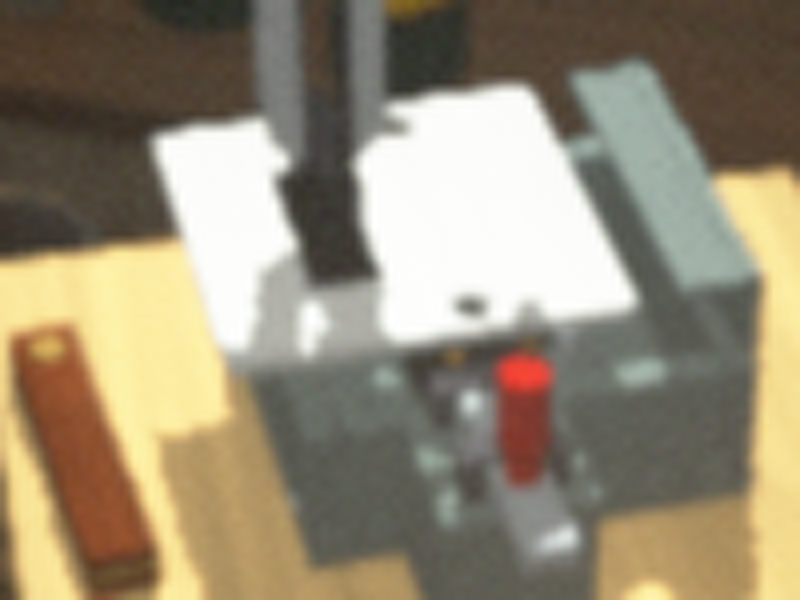

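View pics/top8z.png

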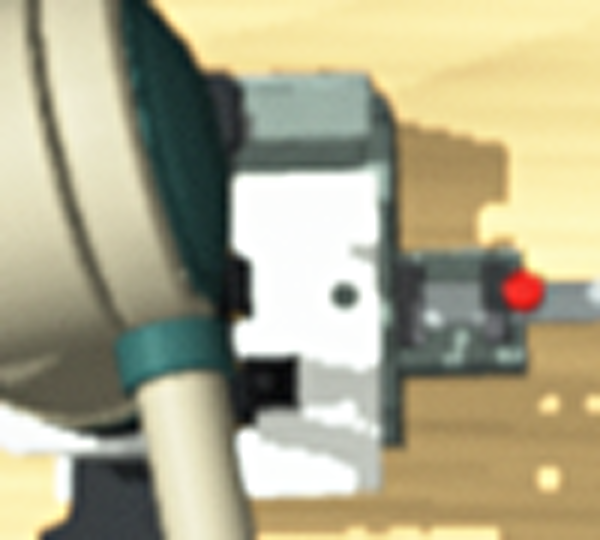

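```bash
cat > k8.py <<'E'
from fit import *
c=cams(); T,S=c["top"],c["side"]
k=[]
for p,q in [((65,-65,2.5),(378,168)),((-65,-65,2.5),(380,492)),((15,-52,2.5),(345,295))]: k.append((T,p,px((150,130),6,q)))
for p,q in [((-65,65,2.5),(152,135)),((65,65,2.5),(533,85)),((65,-65,2.5),(638,303)),((-65,-65,2.5),(230,356)),((15,52,2.5),(398,127)),((15,-52,2.5),(470,303))]: k.append((S,p,px((190,125),8,q)))
for z in (.2295,.2315,.2335):
  for sub in (k,[x for x in k if x[0] is S]):
    p,r=fit(sub,z,[.5,.2,0]); 
    cs,sn=np.cos(.0487),np.sin(.0487); d=p[:2]-[.5148,.192]
    print(z,p.round(4),"deg",np.degrees(p[2]).round(2),"inbox",(cs*d[0]+sn*d[1]).round(4),(-sn*d[0]+cs*d[1]).round(4),np.sqrt((r**2).mean()).round(2))
print(r.round(1).tolist())
E
python3 k8.py
```

```text
0.2295 [0.4832 0.1917 0.0438] deg 2.51 inbox -0.0316 0.0012 0.62
0.2295 [0.4829 0.1936 0.0396] deg 2.27 inbox -0.0317 0.0032 0.41
0.2315 [0.483  0.1905 0.0429] deg 2.46 inbox -0.0319 0.0001 0.51
0.2315 [0.4824 0.1908 0.0399] deg 2.28 inbox -0.0324 0.0004 0.41
0.2335 [0.4827 0.1894 0.043 ] deg 2.46 inbox -0.0322 -0.001 0.53
0.2335 [0.4819 0.1881 0.04  ] deg 2.29 inbox -0.033 -0.0023 0.42
[[0.5, -0.1], [-0.2, -0.2], [-0.1, -0.0], [-0.4, 1.1], [-0.0, -0.5], [0.2, -0.1]]
```

```bash

python3 -m inch '{"linear":[[0.5,0.1,0],[0.3,0,0],[0,0,0],[0,0,0]],"delta_rot":[[0,0,0.1],[0,0,0],[0,0,0],[0,0,0]]}'
python3 - <<'E'
from goal import *
rows([.4948,.1910,.2301],2.8,near=False)
E
```

```text
time_s: 13.87
tool_pos: [0.4627, 0.1897, 0.2304]
orientation: [0.707, -0.017, 0.707, 0.017]
ft_force: [-0.6, 0.1, -4.1]
width: 0.137
now [0.4627 0.1897 0.2304] jaw 2.81 toolx [-0. -0. -1.] q [ 0.25  0.14  1.56 -0.    1.44  0.2 ] F [-0.6  0.1 -4.1] w 0.137 t 13.87
n 1 lin [[0.03, -0.03, 3.21]] 
rot [[0.01, -0.01, 0.02]]
```

```bash

python3 -m inch '{"linear":[[0.2,0,0],[0.1,0,0],[0,0,0]],"delta_rot":[[0,0,0],[0,0,0],[0,0,0]]}'
python3 - <<'E'
from goal import *
rows([.4948,.1910,.2301],2.8,near=False)
E
```

```text
time_s: 14.12
tool_pos: [0.4624, 0.1898, 0.2282]
orientation: [0.707, -0.017, 0.707, 0.017]
ft_force: [-0.1, -0.1, -0.6]
width: 0.142
now [0.4624 0.1898 0.2282] jaw 2.81 toolx [ 0. -0. -1.] q [ 0.25  0.14  1.57 -0.    1.44  0.2 ] F [-0.1 -0.1 -0.6] w 0.142 t 14.12
n 1 lin [[-0.18, -0.03, 3.24]] 
rot [[0.01, 0.02, 0.0]]
```

```bash

python3 -m inch '{"linear":[[0,0,0.6],[0,0,0.6],[0,0,0.6],[0,0,0.4],[0,0,0]],"delta_rot":[[0,0,0],[0,0,0],[0,0,0],[0,0,0],[0,0,0]]}'
python3 - <<'E'
from goal import *
rows([.4948,.1910,.2285],2.8,near=False)
E
```

```text
time_s: 14.53
tool_pos: [0.4869, 0.1911, 0.2289]
orientation: [0.707, -0.017, 0.706, 0.017]
ft_force: [-0.8, 0.3, -0.1]
width: 0.14
now [0.4869 0.1911 0.2289] jaw 2.81 toolx [ 0.001  0.    -1.   ] q [0.24 0.17 1.52 0.   1.45 0.19] F [-0.8  0.3 -0.1] w 0.14 t 14.53
n 1 lin [[0.04, -0.05, 0.79]] 
rot [[0.01, 0.07, -0.02]]
```

```bash

python3 -m inch '{"linear":[[0,0,0.3],[0,0,0.2],[0.1,0,0.1],[0,0,0]],"delta_rot":[[0,0,0],[0,0,0],[0,0,0],[0,0,0]]}'
python3 - <<'E'
from goal import *
rows([.4948,.1910,.2150],2.8,near=False)
E
```

```text
time_s: 14.87
tool_pos: [0.4942, 0.1913, 0.2267]
orientation: [0.707, -0.017, 0.707, 0.017]
ft_force: [-0.2, -0.4, -3.7]
width: 0.138
now [0.4942 0.1913 0.2267] jaw 2.79 toolx [ 0.  0. -1.] q [ 0.24  0.18  1.51 -0.    1.44  0.19] F [-0.2 -0.4 -3.7] w 0.138 t 14.87
n 1 lin [[1.17, -0.03, 0.05]] 
rot [[-0.01, 0.01, -0.0]]
```

```bash

python3 -m inch '{"linear":[[0.3,0,0],[0.3,0,0],[0.3,0,0],[0.3,0,0],[0,0,0]],"delta_rot":[[0,0,0],[0,0,0],[0,0,0],[0,0,0],[0,0,0]]}'
python3 - <<'E'
from goal import *
rows([.4948,.1910,.2150],2.8,near=False)
E
```

```text
time_s: 15.28
tool_pos: [0.4946, 0.1913, 0.2151]
orientation: [0.708, -0.017, 0.706, 0.017]
ft_force: [-0.1, -0.9, -2.8]
width: 0.137
now [0.4946 0.1913 0.2151] jaw 2.8 toolx [ 0.002  0.    -1.   ] q [ 0.24  0.19  1.54 -0.    1.42  0.19] F [-0.1 -0.9 -2.8] w 0.137 t 15.28
n 1 lin [[0.01, -0.03, 0.02]] 
rot [[-0.0, 0.12, -0.01]]
```

Dropped over the studs. Press lightly, release, lift.

```bash

python3 -m inch '{"linear":[[0.15,0,0],[0.15,0,0],[0,0,0]],"delta_rot":[[0,0,0],[0,0,0],[0,0,0]]}'
python3 -m inch '{"linear":[[0,0,0],[0,0,0],[0,0,0],[0,0,0],[0,0,0]],"delta_rot":[[0,0,0],[0,0,0],[0,0,0],[0,0,0],[0,0,0]]}' 0.6
python3 -m inch '{"linear":[[-1,0,0],[-2,0,0],[-3,0,0],[-2,0,0],[0,0,0]],"delta_rot":[[0,0,0],[0,0,0],[0,0,0],[0,0,0],[0,0,0]]}'
python3 - <<'E'
from goal import *
from rig import *
import cv2
rows([.501,.0655,.30],92.8)
for n in("side","top"):
    c=vision.capture(n); cv2.imwrite(f"pics/{n}9z.png",cv2.resize(c["image"][125:200,190:290,::-1],None,fx=8,fy=8,interpolation=cv2.INTER_CUBIC))
E
```

```text
time_s: 15.53
tool_pos: [0.4948, 0.1914, 0.2151]
orientation: [0.709, -0.017, 0.705, 0.018]
ft_force: [1.0, 0.0, -4.1]
width: 0.141
time_s: 15.95
tool_pos: [0.4963, 0.1917, 0.2157]
orientation: [0.71, -0.017, 0.703, 0.018]
ft_force: [0.6, -0.7, -1.1]
width: 0.397
time_s: 16.37
tool_pos: [0.4947, 0.1914, 0.2994]
orientation: [0.709, -0.017, 0.705, 0.018]
ft_force: [0.9, -0.5, 0.2]
width: 0.401
now [0.4947 0.1914 0.2994] jaw 2.81 toolx [ 0.006  0.001 -1.   ] q [ 0.24  0.16  1.37 -0.    1.61  0.19] F [ 0.9 -0.5  0.2] w 0.401 t 16.37
n 14 lin [[-0.01, -0.9, 0.0], [-0.01, -0.89, -0.1], [-0.01, -0.88, -0.2], [-0.01, -0.85, -0.3], [-0.01, -0.81, -0.39], [-0.01, -0.76, -0.48], [-0.01, -0.7, -0.56], [-0.01, -0.64, -0.64], [-0.01, -0.56, -0.7], [-0.01, -0.48, -0.76], [-0.01, -0.39, -0.81], [-0.01, -0.3, -0.85], [-0.01, -0.2, -0.88], [-0.0, -0.1, -0.89]] 
rot [[-6.43, 0.02, 0.02], [-6.43, 0.02, 0.02], [-6.43, 0.02, 0.02], [-6.43, 0.02, 0.02], [-6.43, 0.02, 0.02], [-6.43, 0.02, 0.02], [-6.43, 0.02, 0.02], [-6.43, 0.02, 0.02], [-6.43, 0.02, 0.02], [-6.43, 0.02, 0.02], [-6.43, 0.02, 0.02], [-6.43, 0.02, 0.02], [-6.43, 0.02, 0.02], [-6.43, 0.02, 0.02]]
```

View pics/side9z.png

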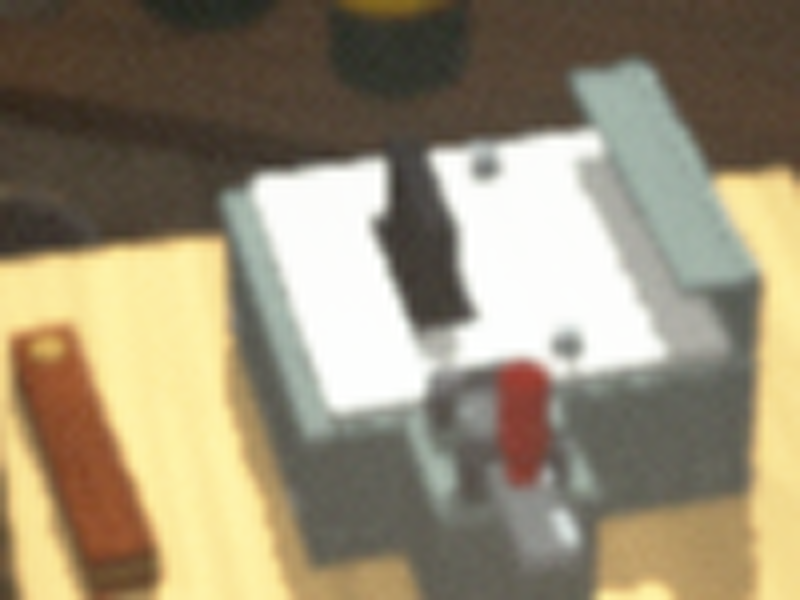

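```bash

python3 -m inch '{"linear":[[0,-1.5,0],[0,-1.5,-0.1],[0,-1.2,-0.2],[0,-1.1,-0.3],[0,-1,-0.4]],"delta_rot":[[-6.5,0,0],[-6.5,0,0],[-6.5,0,0],[-6.5,0,0],[-6.5,0,0]]}' 0.5
python3 -m inch '{"linear":[[0,-0.8,-0.5],[0,-0.7,-0.6],[0,-0.6,-0.6],[0,-0.5,-0.6],[0,-0.4,-0.6]],"delta_rot":[[-6.5,0,0],[-6.5,0,0],[-6.5,0,0],[-6.5,0,0],[-6.5,0,0]]}'
python3 - <<'E'
from goal import *
rows([.501,.0655,.30],92.8)
E
```

```text
time_s: 16.88
tool_pos: [0.4957, 0.1264, 0.2878]
orientation: [0.667, -0.223, 0.675, 0.225]
ft_force: [-0.7, -0.9, -0.7]
width: 0.499
time_s: 17.3
tool_pos: [0.4946, 0.081, 0.278]
orientation: [0.566, -0.406, 0.584, 0.416]
ft_force: [-0.0, 0.2, -0.5]
width: 0.498
now [0.4946 0.081  0.278 ] jaw 71.11 toolx [-0.029 -0.002 -1.   ] q [ 0.02  0.14  1.44 -0.    1.59 -1.22] F [-0.   0.2 -0.5] w 0.498 t 17.3
n 4 lin [[-0.55, -0.26, -0.32], [-0.55, -0.23, -0.34], [-0.55, -0.2, -0.36], [-0.55, -0.17, -0.38]] 
rot [[-5.42, -0.09, -0.41], [-5.42, -0.09, -0.41], [-5.42, -0.09, -0.41], [-5.42, -0.09, -0.41]]
```

```bash

python3 -m inch '{"linear":[[-0.5,-0.3,-0.3],[-0.5,-0.2,-0.3],[0,-0.1,-0.3],[0,0,0],[0,0,0]],"delta_rot":[[-5.5,-0.1,-0.4],[-5.5,-0.1,-0.4],[-5.5,-0.1,-0.4],[-4,-0.1,-0.4],[0,0,0]]}'
python3 - <<'E'
from goal import *
rows([.5008,.0658,.2315],92.8)
E
```

```text
time_s: 17.72
tool_pos: [0.4938, 0.0681, 0.2782]
orientation: [0.484, -0.507, 0.492, 0.516]
ft_force: [0.0, 0.1, 0.4]
width: 0.501
now [0.4938 0.0681 0.2782] jaw 92.69 toolx [-0.018 -0.    -1.   ] q [-0.    0.13  1.46 -0.    1.57 -1.62] F [0.  0.1 0.4] w 0.501 t 17.72
n 2 lin [[2.33, -0.39, -0.13], [2.33, -0.37, -0.13]] 
rot [[-0.06, 0.02, -0.5], [-0.06, 0.02, -0.5]]
```

```bash

python3 -m inch '{"linear":[[0.5,-0.7,-0.2],[1,0,0],[1,0,0],[1,0,0],[0,0,0]],"delta_rot":[[0,0,-1],[0,0,0],[0,0,0],[0,0,0],[0,0,0]]}'
python3 - <<'E'
from goal import *
rows([.5008,.0658,.2315],92.8)
E
```

```text
time_s: 18.13
tool_pos: [0.4967, 0.0668, 0.2349]
orientation: [0.488, -0.506, 0.493, 0.513]
ft_force: [-0.3, -0.9, 0.9]
width: 0.496
now [0.4967 0.0668 0.2349] jaw 92.21 toolx [-0.011  0.001 -1.   ] q [-0.01  0.14  1.54  0.    1.47 -1.62] F [-0.3 -0.9  0.9] w 0.496 t 18.13
n 1 lin [[0.33, -0.41, -0.11]] 
rot [[-0.59, 0.09, -0.64]]
```

```bash

python3 -m inch '{"linear":[[0.2,-0.4,-0.1],[0,0,0],[0,0,0]],"delta_rot":[[-0.5,0,-0.6],[0,0,0],[0,0,0]]}'
python3 -m inch '{"linear":[[0,0,0],[0,0,0],[0,0,0],[0,0,0],[0,0,0]],"delta_rot":[[0,0,0],[0,0,0],[0,0,0],[0,0,0],[0,0,0]]}' 1 12
python3 - <<'E'
from goal import *
rows([.4995,.0951,.2315],92.8)
E
```

```text
time_s: 18.38
tool_pos: [0.4995, 0.0662, 0.2305]
orientation: [0.487, -0.51, 0.489, 0.513]
ft_force: [-0.3, -0.1, -0.2]
width: 0.502
time_s: 18.8
tool_pos: [0.5006, 0.0661, 0.232]
orientation: [0.488, -0.511, 0.488, 0.512]
ft_force: [-0.5, -1.9, -0.5]
width: 0.181
now [0.5006 0.0661 0.232 ] jaw 92.63 toolx [-0.002  0.001 -1.   ] q [-0.01  0.14  1.55  0.    1.45 -1.62] F [-0.5 -1.9 -0.5] w 0.181 t 18.8
n 1 lin [[0.06, -0.03, 2.9]] 
rot [[-0.17, 0.09, -0.11]]
```

```bash

python3 -m inch '{"linear":[[0,0,0.8],[0,0,0.8],[0,0,0.8],[0,0,0.4],[0,0,0.2]],"delta_rot":[[0,0,0],[0,0,0],[0,0,0],[0,0,0],[0,0,0]]}'
python3 - <<'E'
from goal import *
rows([.4995,.0951,.2315],92.8)
E
```

```text
time_s: 19.22
tool_pos: [0.4991, 0.0952, 0.232]
orientation: [-0.487, 0.512, -0.491, -0.51]
ft_force: [-1.1, -8.3, -0.7]
width: 0.158
now [0.4991 0.0952 0.232 ] jaw 92.56 toolx [-0.002 -0.006 -1.   ] q [ 0.06  0.15  1.54 -0.01  1.45 -1.56] F [-1.1 -8.3 -0.7] w 0.158 t 19.22
n 1 lin [[0.05, -0.04, -0.01]] 
rot [[-0.24, -0.33, -0.12]]
```

```bash

python3 -m inch '{"linear":[[0,0,0.2],[0,0,0.1]],"delta_rot":[[0,0,0],[0,-0.3,0]]}'
python3 -m inch '{"linear":[[0,0,0],[0,0,0],[0,0,0],[0,0,0]],"delta_rot":[[0,0,0],[0,0,0],[0,0,0],[0,0,0]]}' 0.5
python3 - <<'E'
from goal import *
rows([.4995,.0951,.33],92.8)
E
```

```text
time_s: 19.38
tool_pos: [0.4991, 0.095, 0.232]
orientation: [-0.485, 0.514, -0.491, -0.509]
ft_force: [-0.5, -4.1, 0.5]
width: 0.161
time_s: 19.72
tool_pos: [0.4991, 0.0986, 0.2322]
orientation: [-0.486, 0.513, -0.49, -0.511]
ft_force: [0.3, -0.1, 0.3]
width: 0.405
now [0.4991 0.0986 0.2322] jaw 92.73 toolx [-0.001 -0.005 -1.   ] q [ 0.06  0.15  1.54 -0.    1.45 -1.56] F [ 0.3 -0.1  0.3] w 0.405 t 19.72
n 3 lin [[-3.26, -0.0, -0.13], [-3.26, -0.01, -0.13], [-3.26, -0.01, -0.12]] 
rot [[-0.03, -0.09, -0.03], [-0.03, -0.09, -0.03], [-0.03, -0.09, -0.03]]
```

```bash

python3 -m inch '{"linear":[[-2,0,-0.2],[-3,0,0],[-3,0,0],[-3,0,0],[-2,0,0]],"delta_rot":[[0,0,0],[0,0,0],[0,0,0],[0,0,0],[0,0,0]]}'
python3 -m inch '{"linear":[[0,1,-3],[0,1,-3],[0,1,-3],[0,0,0],[0,0,0]],"delta_rot":[[0,0,0],[0,0,0],[0,0,0],[0,0,0],[0,0,0]]}'
python3 -m inch '{"linear":[[0,3,-3],[0,3,-2],[0,0,0],[0,0,0]],"delta_rot":[[0,0,0],[0,0,0],[0,0,0],[0,0,0]]}'
python3 - <<'E'
from goal import *
from rig import *
import cv2
rows([.4995,.0951,.33],92.8)
for n in("side","top"):
    c=vision.capture(n); cv2.imwrite(f"pics/{n}10z.png",cv2.resize(c["image"][115:275,150:350,::-1],None,fx=4,fy=3.7,interpolation=cv2.INTER_CUBIC))
E
```

```text
time_s: 20.13
tool_pos: [0.4954, 0.0998, 0.3614]
orientation: [0.484, -0.508, 0.491, 0.516]
ft_force: [1.4, 0.3, 0.4]
width: 0.499
time_s: 20.55
tool_pos: [0.4734, 0.0091, 0.3685]
orientation: [0.487, -0.512, 0.485, 0.515]
ft_force: [0.8, 0.4, 0.4]
width: 0.502
time_s: 20.88
tool_pos: [0.4174, -0.0411, 0.3671]
orientation: [0.487, -0.513, 0.482, 0.517]
ft_force: [-0.6, -0.2, -1.0]
width: 0.497
now [ 0.4174 -0.0411  0.3671] jaw 93.46 toolx [ 0.     0.009 -1.   ] q [-0.27 -0.02  1.41  0.01  1.76 -1.9 ] F [-0.6 -0.2 -1. ] w 0.497 t 20.88
n 5 lin [[0.77, -1.8, 2.61], [0.76, -1.8, 2.62], [0.76, -1.79, 2.62], [0.75, -1.79, 2.63], [0.75, -1.78, 2.63]] 
rot [[0.13, 0.1, 0.01], [0.13, 0.1, 0.01], [0.13, 0.1, 0.01], [0.13, 0.1, 0.01], [0.13, 0.1, 0.01]]
```

View pics/side10z.png

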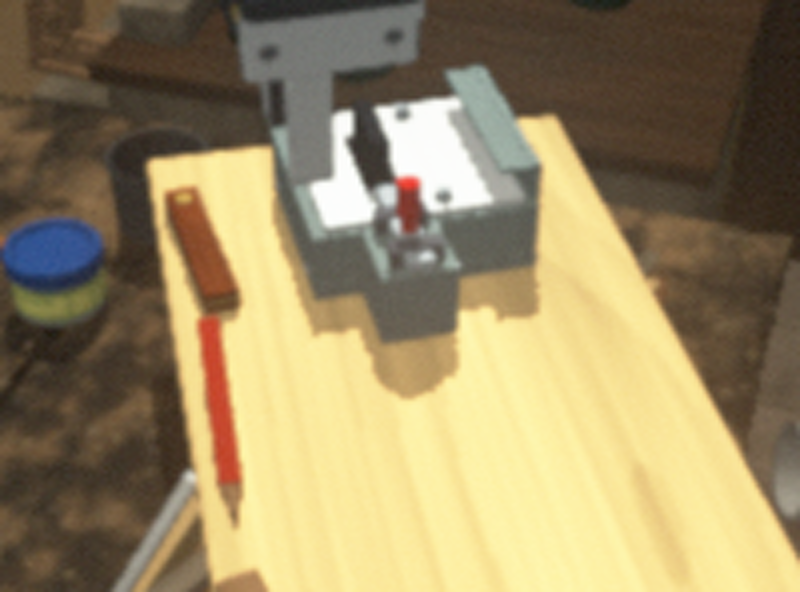

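View pics/top10z.png

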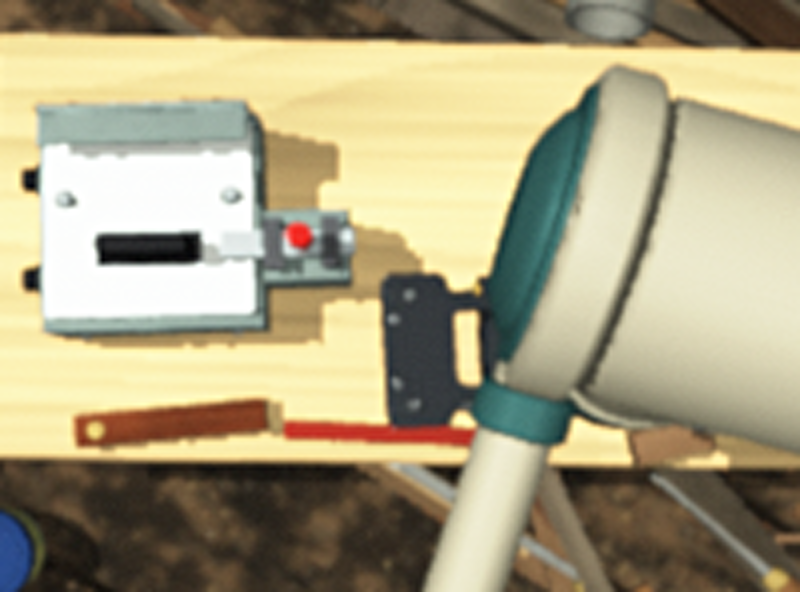

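The two pictures show the cover flat on the rim with both studs through its holes. The bolt lies over the cover's edge, and its knob is back where it started. The bystanders haven't moved, and the arm is clear at z ≈ 0.37.

```bash
python3 -c "
from rig import manip; print(manip.close_job())"
```

```text
the job is handed in; nothing more can be done
None
```

The cover is seated on the box with the bolt pushed home over it, and I handed the job in at about 21 s of the 58 s allowed. The hand-in gave no verdict, so these are my own checks.

- **Bolt drawn back:** I gripped the knob and pulled about 29 mm to the hard stop. The first pull let the pads slip to the edge of the knob. I re-centred, gripped again and confirmed it was against the stop.
- **Cover seated:** I set it on the stud tips 32 mm short and slid it under the lip. It dropped about 13 mm, and the tool height (0.215 m) matched the level worked out for a seated cover. The pictures show both studs through the holes and the plate flat on the rim.
- **Bolt pushed home:** It stopped firmly with about 8 N of reaction. The knob ended at y = 0.095 m, the same place as at the start to within about 1 mm.
- **Final state:** In the last pictures the arm is clear of everything. The bevel and pencil look unmoved; the block is only partly in view but looks in place. I judged these by eye rather than measuring them.

No check failed. The arm often drifted several millimetres after quick moves, so I corrected its position before each grasp and before seating the cover.

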